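# Check out the puck cage, free its sagging bolt and hold the gate ajar

### The job

Check out the steel puck cage: lift the wand scanner out of its holder, hold it upright and steady for about a second with its nose about five centimetres above the middle of the bar-code label on the cage's roof, then stand it back in the holder and let go of it. Then grip the upright pin of the gate's sagging barrel bolt, lift it so that its drooping nose passes over the bent-up lip of the keeper while you pull it fully out of the keeper without forcing it, and with the same pin swing the self-closing gate open until its free edge stands about ten centimetres out, never wide. Finish holding the gate still there, the pin still gripped and the bolt still drawn, and leave the other things on the table where they are.

Things in the scene. Friction and masses are not known exactly. Their poses are not given: they have to be found in the camera images.
- cage: Fixed grey steel puck cage of bars, 245 deep (x) by 380 wide (y) by 125 mm high, black pucks inside; place and yaw vary. Origin on the table, mid-width, under the plane of its gate; own x points into the cage, y left as one faces the gate, z up. Gate from own y = -120 (free edge) to +120 mm (hinge), opening outward to own -x.
- label (a point): Middle of the upper face of the white bar-code label (66 by 100 mm, black stripes) lying flat on the cage's roof, 127 mm above the table; cage-own position (85, 50, 127) mm. Axes as the cage's.
- scanner: Loose black wand scanner, 138 mm tall, 0.13 to 0.25 kg, standing nose down in the holder: head 40 (x) by 34 (y) by 50 mm high at the bottom, square handle 26 (x) by 24 (y) mm above it, 50 to 138 mm. Origin at the centre of its underside, z up along the handle; it reads straight down out of the underside.
- scanner_nose (a point): The reading nose: centre of the scanner's underside. It reads the label while held upright (within 0.2 rad), 20 to 100 mm above the label and within 20 mm of its middle sideways, moving slower than 30 mm/s, for 0.5 s.
- scanner_grip (a point): Point on the scanner's axis in the handle, 98 mm above the nose: the place to grip (26 by 24 mm).
- holder: Fixed grey open-topped holder box, 64 (x) by 58 (y) by 45 mm high outside, walls 5 mm, inside 54 by 48 mm: 7 mm free all round the scanner's head, 40 mm deep. Origin at the centre of its underside on the table. A round white pen cup of 68 mm diameter stands on the other side of the table; which side is which varies.
- holder_in (a point): Centre of the holder's inner floor, 5 mm above the table; the scanner's nose stands here.
- gate (a joint): Opening angle of the gate in rad about its upright hinge: 0 shut, up to 1.3. A spring closes it (0.45 N m shut, 0.55 N m at 0.43 rad: about 4 N at the drawn pin). At 0.43 rad the free edge stands 100 mm out. With the bolt's nose in the keeper it moves only a few mm.
- gate_edge (a point): Point on the outer face of the gate's free edge, 240 mm from the hinge axis, 100 mm above the table.
- gate_hinge (a point): Point on the gate's upright hinge axis, 100 mm above the table, at cage-own (0, 120, 100) mm.
- bolt_slide (a joint): How far the bolt is drawn, in m along the gate toward the hinge (cage-own +y while shut): starts 0 to 0.006, stop at 0.055. Unless lifted more than 8 mm its nose meets the keeper's lip at about 0.010; its tail passes the lip at 0.034 and leaves the keeper at 0.038. 1.5 N of friction; it stays where it is left.
- bolt: Steel bolt level across the gate's front, 24 mm before the gate's middle plane: rod 12 mm thick, axis 100 mm high, upright pin, and at the keeper end a drop nose 18 (x) by 16 (y) mm reaching 14 mm below the axis. 0.14 to 0.24 kg; hangs at the bottom of its play, lifts straight up by 16 mm. Origin on the rod's axis under the pin, at cage-own (-24, -75 + slide, 100) mm when shut; axes as the gate's.
- bolt_pin (a point): Point on the upright pull pin's axis 60 mm above the rod's axis, 160 mm above the table when the bolt sags: the place to grip. Pin 14 mm in diameter, its top 23 mm higher than this point; the cage's roof and the guides are all below 128 mm.
- keeper: Dark steel keeper on the cage's right-hand post: open-topped trough from cage-own y = -180 to -128 mm, floor 83 mm above the table, front cheek up to 123 mm, and a bent-up lip 8 mm thick (y = -140 to -132 mm) with its top at 94 mm: the sagging nose hangs to 86 mm, 8 mm below it. Its body origin is the cage's origin.
- puck_near: Bystander: loose black puck, 76 mm across, 25 mm high, on the table to the left in front of the cage. Origin under its centre.
- puck_far: Bystander: loose black puck, 76 mm across, 25 mm high, to the right of the cage. Origin under its centre.
- tape_roll: Bystander: loose clear tape roll lying flat, 90 mm across, 24 mm high, to the left of the cage. Origin under its centre.
- marker: Bystander: loose white marker pen with black cap, 135 by 14 mm, lying at the right in front. Origin under its middle.
Mind the look-alikes: they are no part of the job. Several things have the shape of the scanner; the one meant has the colours described above. What is meant by the holder is not pink, and is the smaller of those in its own colour.

How it is judged:
By the outcome, as a careful person would: the job done as asked, in the order asked, and still so for the second after the job is handed in, while the arm keeps its last pose, push and grip.
It also fails if it takes over 58 s, if anything falls off the work surface, if the arm or the gripper's body presses on something with over 40 N, if the wrist force passes 120 N, or if a joint passes its speed limit or range.

### The arm

A 6-joint arm with a two-finger parallel gripper is mounted at the origin on the work surface. World frame = base frame: x ahead of the robot, y to its left, z up, the work surface at z = 0. Lengths are in m, angles in rad, forces in N, time in s.
With the tool pointing down it reaches from about 0.3 to 0.875 m from the base axis. Payload 6.4 kg.
Tool frame: the origin (TCP) lies between the finger pads; the fingertips stand 8 mm ahead of it and the grasp point (between the pads) lies 11 mm behind it; x points along the fingers, y is the direction in which the jaws open and shut, and the axes are right-handed (so a half turn about x gives the same grasp; the last joint's range is limited). The gripper opens to 88 mm and grips with 3 to 60 N. Pads are 18 mm wide; open, the fingers measure 123 mm over their backs; the gripper's body (75 mm by 187 mm) begins 45 mm behind the grasp point.
Start: joints at [-1.42, 0.181, 1.607, -0, 1.354, -0.206], TCP at [0.201, -0.539, 0.247] pointing down, gripper open.
Joint ranges: [-2.99, 2.99], [-0.89, 2.07], [0.3, 2.58], [-1.14, 4.28], [0, 2.63], [-3.12, 3.12]. Speed limits (rad/s): [2.57, 2.57, 3.01, 3.14, 3.14, 3.14].

### API

Orientations are given as a rotation vector (axis times angle).
In Python, from station import read_state, grab_frame, get_calibration, sign_off gives the robot as it stands.
- The arm moves only by the tool arm_command, never from a script. Its argument "targets" is text: rows parted by semicolons, each of 7 numbers parted by spaces: the shift along the tool's x, y, z in mm, then the turn, a rotation vector about the tool's x, y, z in rad, then the closure, from 0 (fully open) to 1 (shut). In form: dx dy dz ax ay az claw; .... A call has 1 to 12 rows; each row shifts and turns the pose as measured when the row begins, along the tool's axes as they then stand; what a row does not reach is not made up. A row lasts 1/8 s, in which the tool goes at most 62.5 mm and 10.7 degrees, less where a joint would pass 70% of its speed; a pose out of reach is approached as far as the arm can. A call is refused whole if a number of a shift passes 62.5 or a number of a turn 0.188, either way. A call with a gripper value outside its range is refused whole. The fingers move at their own pace and stop on an object; "grip_force" is the grip in N (left out, the last holds). Time passes only in rows, so rows that do not move let the fingers close. It gives the time, the measured TCP pose, the force and the opening at its end, in the units of the state.
- read_state(): the state, without advancing time (a new reading comes with each control period).
- grab_frame(name): name is "side" or "top"; returns (picture, depth): 480x640x3 uint8, red, green, blue; 480x640 float32, m along the optical axis (not along the pixel's ray), 0 where there is no reading.
- get_calibration(name): a dict with "camera_matrix" (3x3 intrinsics, pixels), "extrinsics" (4x4, takes a point from camera to world coordinates). Camera axes: x right, y down, z forward; pixel columns grow to the right and rows downward; lengths in m; the calibration is good to about 2 mm. A picture is of the moment at which its call begins. get_calibration takes no time and is no camera call.
- sign_off(): hands the job in, once; it reports no verdict.
The state is a dict: "time": time; "joints": joint angles; "dq": joint speeds; "effort": joint torques, N m; "tool_pos": TCP position; "ee_rot": TCP orientation; "force": force on the tool from outside, world axes, zero at the start; "ft_torque": the same for the moment, N m; "grip_width": finger opening in m.
Only numpy, scipy, OpenCV 4.12 (cv2) and the standard library are available. Lean on these libraries where they do the work, as an engineer would, in place of code of your own. Each camera call takes 0.05 s, during which the arm holds its last target. There are 200 camera calls.

## Working session

There is one attempt and no reset: what is moved stays moved. The work goes in short steps, Python scripts to look and compute and a tool call to move; the robot and the scene stay as the last step left them, time stands still between calls to the robot, and variables do not carry over. Pictures are saved under pics/ and viewed, about 8 in all and at most 12, crops included, and the job is handed in when it is done.

Besides the shell and the picture viewer there is one more tool, called after "Emit:" as a command line: name --argument value ..., lists and objects as JSON in quotes. arm_command: Moves the arm, as the interface text tells. Its arguments: {"type":"object","properties":{"targets":{"type":"string"},"grip_force":{"type":"number"}},"required":["targets"]}

```bash
mkdir -p pics; python3 - <<'E'
from station import *
import cv2,numpy as np
s=read_state();print(s)
for n in("side","top"):
    p,d=grab_frame(n);np.savez(f"{n}0.npz",p=p,d=d);cv2.imwrite(f"pics/{n}0.png",p[:,:,::-1])
    c=get_calibration(n);print(n,c)
E
```

```text
{'time': 0.0, 'joints': array([-1.42030490e+00,  1.81515996e-01,  1.60801472e+00,  9.22922568e-06,
        1.35380749e+00, -2.06305430e-01]), 'dq': array([-0.00035186,  0.00155063, -0.00060666,  0.00069091,  0.00086797,
       -0.00129218]), 'effort': array([-1.07432097e-03, -4.33867800e+01, -3.41851759e+01,  6.99396199e-02,
        3.84252390e-02, -1.14544096e-04]), 'tool_pos': array([ 0.20076792, -0.53824602,  0.24582098]), 'ee_rot': array([ 2.02788109,  0.36744281, -2.02776217]), 'force': array([0.21420172, 0.03398459, 0.05821679]), 'ft_torque': array([-0.03942265,  0.02510467,  0.00680035]), 'grip_width': 0.08842278266376433}
side {'camera_matrix': array([[460.56990514,   0.        , 316.33145516],
       [  0.        , 460.56990514, 238.50954998],
       [  0.        ,   0.        ,   1.        ]]), 'extrinsics': array([[-0.74138821, -0.51737913,  0.42739016,  0.07261412],
       [-0.67086844,  0.55555689, -0.4912149 ,  0.45649481],
       [ 0.01670479, -0.65090351, -0.75897666,  0.85742053],
       [ 0.        ,  0.        ,  0.        ,  1.        ]])}
top {'camera_matrix': array([[484.69085188,   0.        , 322.05999752],
       [  0.        , 484.69085188, 241.74788344],
       [  0.        ,   0.        ,   1.        ]]), 'extrinsics': array([[-3.95482011e-04, -9.90963905e-01,  1.34128233e-01,
         3.56975562e-01],
       [-9.99987502e-01,  1.06039193e-03,  4.88586962e-03,
        -2.61099290e-02],
       [-4.98394894e-03, -1.34124624e-01, -9.90951939e-01,
         1.20624199e+00],
       [ 0.00000000e+00,  0.00000000e+00,  0.00000000e+00,
         1.00000000e+00]])}
```

View pics/top0.png

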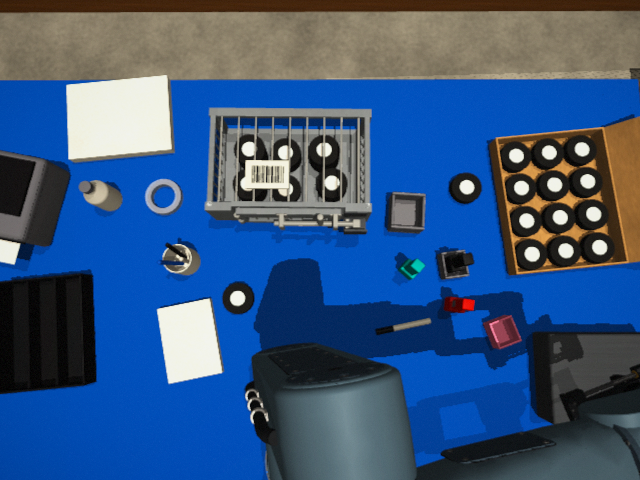

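View pics/side0.png

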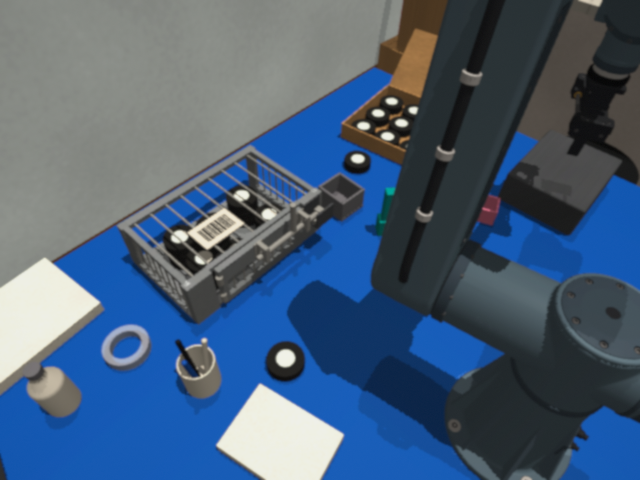

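The top view shows the cage (about 290,165) with its label (267,174), the bolt and pin along the gate (about 320,220), and the black scanner in the small grey holder (456,263). The larger grey box (406,212), the pink box and the red and teal wands are look-alikes. The side view shows the cage, but the arm hides the scanner.

```bash
cat > h.py <<'E'
from station import *
import cv2,numpy as np
def cloud(n,p=None,d=None):
    if p is None: p,d=grab_frame(n)
    c=get_calibration(n);K=c["camera_matrix"];T=c["extrinsics"]
    v,u=np.mgrid[:480,:640]
    P=np.stack([(u-K[0,2])/K[0,0]*d,(v-K[1,2])/K[1,1]*d,d],-1)@T[:3,:3].T+T[:3,3]
    P[d==0]=np.nan
    return p,P
def proj(n,X):
    c=get_calibration(n);K=c["camera_matrix"];T=c["extrinsics"]
    q=(np.atleast_2d(X)-T[:3,3])@T[:3,:3]
    q=q@K.T;return q[:,:2]/q[:,2:]
E
python3 - <<'E'
from h import *
z=np.load("top0.npz");p,P=cloud("top",z["p"],z["d"])
np.set_printoptions(precision=4,suppress=True)
# table check
print("table z",np.nanmedian(P[280:320,100:150,2]),np.nanmedian(P[90:100,200:400,2]))
# label white pixels
def blob(r0,r1,c0,c1,m):
    Q=P[r0:r1,c0:c1];return Q[m(p[r0:r1,c0:c1].astype(int),Q)]
L=blob(155,195,240,295,lambda c,Q:(Q[...,2]>.12)&(Q[...,2]<.135)&(c.min(-1)>150))
print("label",len(L),L.mean(0),cv2.minAreaRect((L[:,:2]*1000).astype(np.float32)))
# cage roof
R=blob(95,240,195,385,lambda c,Q:(Q[...,2]>.115)&(Q[...,2]<.135))
print("roof",len(R),cv2.minAreaRect((R[:,:2]*1000).astype(np.float32)))
# pin
S=blob(195,245,200,385,lambda c,Q:(Q[...,2]>.14))
print("pin",len(S),S.mean(0) if len(S) else 0,S.max(0) if len(S) else 0, S.min(0))
H=blob(240,290,430,482,lambda c,Q:(Q[...,2]>.125))
print("scanner",len(H),H, cv2.minAreaRect((H[:,:2]*1000).astype(np.float32)))
G=blob(240,290,430,482,lambda c,Q:(Q[...,2]>.036)&(Q[...,2]<.05))
print("holder",len(G),G.mean(0),cv2.minAreaRect((G[:,:2]*1000).astype(np.float32)))
a=cv2.resize(p[195:250,200:390],None,fx=4.2,fy=4.2,interpolation=cv2.INTER_CUBIC)[:,:,::-1]
b=cv2.resize(p[190:300,385:500],None,fx=3,fy=3,interpolation=cv2.INTER_CUBIC)[:,:,::-1]
o=np.zeros((a.shape[0]+b.shape[0],800,3),np.uint8);o[:a.shape[0],:a.shape[1]]=a;o[a.shape[0]:,:b.shape[1]]=b
cv2.imwrite("pics/crop1.png",o)
E
```

```text
table z 9.386758555152142e-05 -0.0003164543316275248
label 916 [0.6605 0.1033 0.1269] ((661.0934448242188, 104.76348876953125), (101.66168212890625, 93.10901641845703), 89.02776336669922)
roof 7154 ((675.8613891601562, 56.15180969238281), (379.9765930175781, 292.2296142578125), 89.22747039794922)
pin 51 [ 0.5484 -0.0175  0.1749] [ 0.556  -0.0101  0.1875] [ 0.5435 -0.0231  0.1446]
scanner 152 [[ 0.4781 -0.3501  0.1398]
 [ 0.4759 -0.3369  0.1394]
 [ 0.476  -0.3393  0.1388]
 [ 0.4759 -0.3411  0.1399]
 [ 0.4756 -0.3426  0.1423]
 [ 0.4753 -0.3442  0.1446]
 [ 0.4755 -0.3467  0.1433]
 [ 0.4759 -0.35    0.1399]
 [ 0.4755 -0.3513  0.1428]
 [ 0.4735 -0.3296  0.1413]
 [ 0.4735 -0.3318  0.1414]
 [ 0.4735 -0.334   0.1414]
 [ 0.4737 -0.3367  0.1397]
 [ 0.4732 -0.3375  0.1444]
 [ 0.473  -0.3393  0.1457]
 [ 0.4735 -0.3429  0.1411]
 [ 0.4729 -0.3435  0.1465]
 [ 0.473  -0.346   0.1456]
 [ 0.4733 -0.351   0.1434]
 [ 0.4729 -0.3294  0.1262]
 [ 0.472  -0.3293  0.1345]
 [ 0.4716 -0.3303  0.1386]
 [ 0.4709 -0.3307  0.1448]
 [ 0.4713 -0.334   0.141 ]
 [ 0.4712 -0.336   0.1418]
 [ 0.4715 -0.339   0.1391]
 [ 
[... 2942 characters left out ...]
 0.4531 -0.3471  0.1463]
 [ 0.4534 -0.3503  0.143 ]
 [ 0.4535 -0.3528  0.1419]
 [ 0.4528 -0.3333  0.1254]
 [ 0.4519 -0.3327  0.1353]
 [ 0.4512 -0.3327  0.143 ]
 [ 0.4513 -0.335   0.1426]
 [ 0.4513 -0.3372  0.1424]
 [ 0.4515 -0.34    0.1403]
 [ 0.4512 -0.3415  0.1429]
 [ 0.4513 -0.3439  0.1422]
 [ 0.4514 -0.3466  0.1406]
 [ 0.4525 -0.3523  0.1288]
 [ 0.4504 -0.3328  0.1267]
 [ 0.4504 -0.3348  0.1277]
 [ 0.4495 -0.334   0.138 ]
 [ 0.4497 -0.337   0.1352]] ((463.7364501953125, -342.0245056152344), (25.843557357788086, 24.798433303833008), 10.2908935546875)
holder 220 [ 0.4594 -0.3347  0.0438] ((461.34942626953125, -339.73126220703125), (64.01776123046875, 58.637454986572266), 7.454062461853027)
```

View pics/crop1.png

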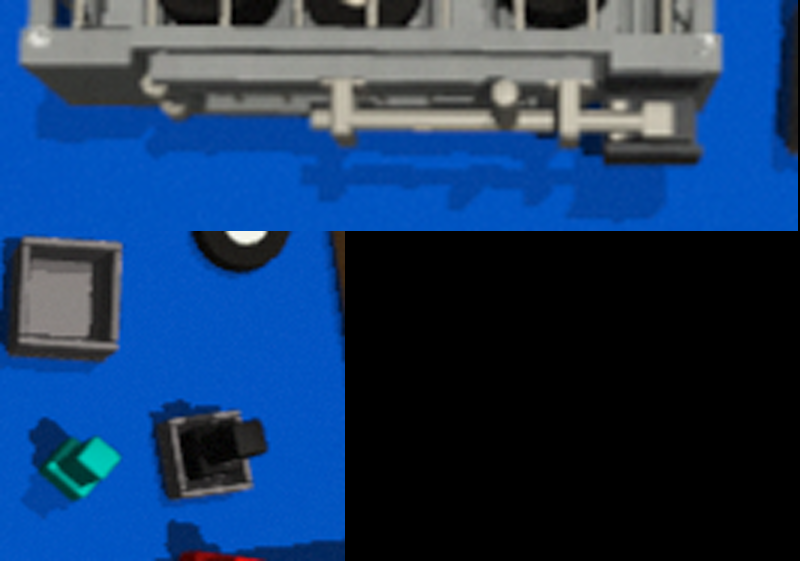

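The crop shows the pin at about crop (503,92), the guides either side of it, the nose in the keeper at (657,118), and the black scanner leaning slightly in the small grey holder. Next I'll refine the cage pose and check the distances to neighbouring things.

```bash
python3 - <<'E'
from h import *
from scipy.spatial.transform import Rotation as Ro
np.set_printoptions(precision=4,suppress=True)
s=read_state();print(Ro.from_rotvec(s['ee_rot']).as_matrix())
z=np.load("top0.npz");p,P=cloud("top",z["p"],z["d"])
def rep(n,r0,r1,c0,c1,lo,hi,f=lambda c:c.sum(-1)>-1):
    Q=P[r0:r1,c0:c1];c=p[r0:r1,c0:c1].astype(int);Q=Q[(Q[...,2]>lo)&(Q[...,2]<hi)&f(c)]
    (cx,cy),wh,a=cv2.minAreaRect((Q[:,:2]*1000).astype(np.float32));print(n,len(Q),Q.mean(0),np.round([cx,cy,*wh,a],1))
rep("teal top",240,290,390,432,.1,.2);rep("teal",240,290,390,432,.02,.2);rep("red top",285,325,435,480,.1,.2);rep("red",285,325,435,480,.02,.2)
rep("red low",285,325,435,480,.02,.06)
rep("scanner top",240,290,430,482,.136,.15)
rep("scanner head",240,290,430,482,.048,.062)
rep("pin top",195,245,200,385,.177,.195)
rep("roof main",95,200,195,385,.118,.132)
for c0 in range(205,380,20): # back edge
    Q=P[95:140,c0:c0+8];m=(Q[...,2]>.115)&(Q[...,2]<.135);print(round(np.nanmean(Q[...,1]),3),round(Q[m][:,0].max(),4),end=' | ')
print()
g=proj("top",[[.6,0,0.1]]);print(g)
yaw=np.deg2rad(-.8);R=np.array([[np.cos(yaw),-np.sin(yaw)],[np.sin(yaw),np.cos(yaw)]]);O=np.array([.577,.0562])
def W(o):o=np.array(o)/1000;return np.r_[R@o[:2]+O,o[2]]
im=[]
for n,box,f in(("top",(95,240,200,385),4.3),("side",(140,330,110,350),3.3)):
    q=np.load(n+"0.npz")["p"];r0,r1,c0,c1=box
    a=cv2.resize(q[r0:r1,c0:c1],None,fx=f,fy=f,interpolation=cv2.INTER_CUBIC)[:,:,::-1].copy()
    pl=lambda pts,c:cv2.polylines(a,[np.round((proj(n,[W(o) for o in pts])+.5-[c0,r0])*f).astype(int)],True,c,1)
    pl([(52,0,127),(118,0,127),(118,100,127),(52,100,127)],(0,0,255))
    pl([(0,-190,125),(245,-190,125),(245,190,125),(0,190,125)],(0,255,0))
    t=np.linspace(0,6.28,16);
    for sl in(0,6):pl([(-24+7*np.cos(x),-75+sl+7*np.sin(x),183) for x in t],(255,0,255) if sl else (0,255,255))
    pl([(-24,-75,100),(-24,-75,183)],(0,255,255))
    pl([(-24,-180,123),(-24,-128,123)],(255,255,0))
    cv2.imwrite(f"pics/ov_{n}.png",a)
E
```

```text
[[-0.0003  0.3493 -0.937 ]
 [ 0.0015 -0.937  -0.3493]
 [-1.     -0.0015 -0.0003]]
teal top 164 [ 0.4486 -0.2304  0.1325] [ 449.8 -232.5   26.2   24.3   46.6]
teal 342 [ 0.4479 -0.2269  0.0914] [ 450.1 -232.4   39.6   34.9   48.1]
red top 182 [ 0.365  -0.3367  0.1314] [ 364.6 -339.6   27.3   24.    81.5]
red 381 [ 0.3642 -0.3328  0.091 ] [ 364.6 -339.7   39.9   33.9   80.8]
red low 145 [ 0.363  -0.3296  0.0448] [ 364.6 -339.7   39.9   33.9   80.8]
scanner top 128 [ 0.4635 -0.3416  0.1422] [ 463.8 -342.3   26.    23.9   11.8]
scanner head 121 [ 0.4609 -0.3353  0.0536] [ 460.8 -336.2   61.3   48.3    7.2]
pin top 33 [ 0.55   -0.0176  0.1827] [550.  -17.7  10.8  12.   89.7]
roof main 4904 [0.7236 0.0686 0.1246] [712.4  54.5 380.  221.9  89.9]
0.268 0.8232 | 0.217 0.8209 | 0.165 0.8207 | 0.115 0.821 | 0.064 0.8196 | 0.014 0.8214 | -0.037 0.8195 | -0.088 0.8177 | -0.135 0.8178 | 
[[313.1763 202.0668]]
```

View pics/ov_top.png

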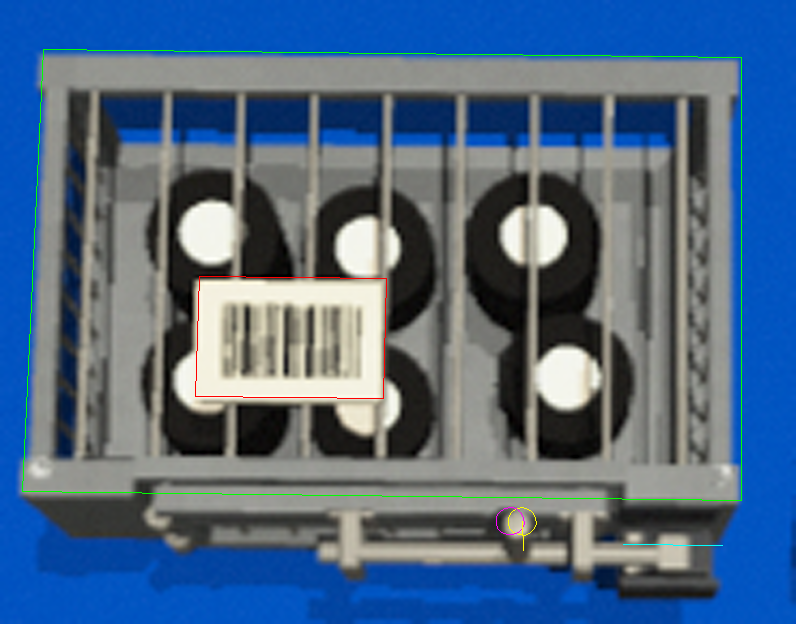

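View pics/ov_side.png

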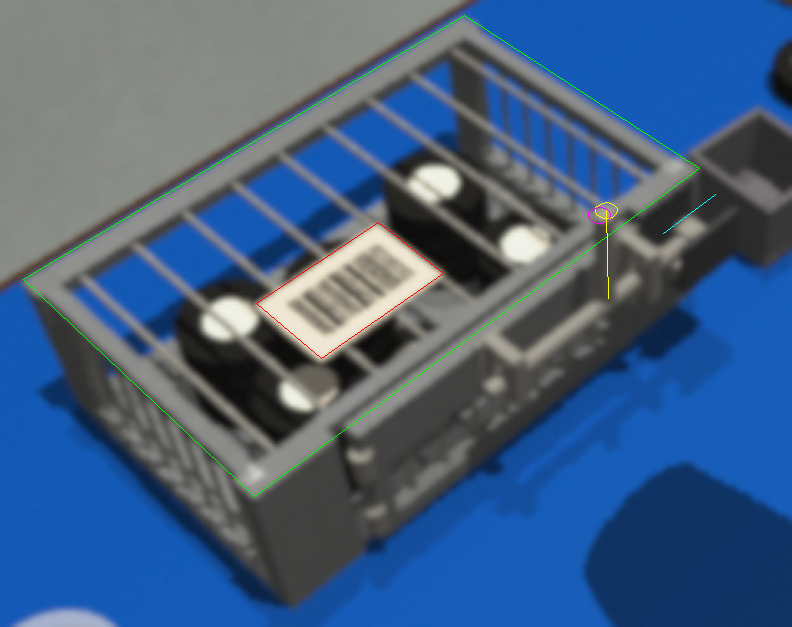

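```bash
cat >> h.py <<'E'
from scipy.spatial.transform import Rotation as Ro
def tool(yaw):
    y=np.array([np.sin(yaw),-np.cos(yaw),0]);x=np.array([0,0,-1.]);return np.c_[x,y,np.cross(x,y)]
def plan(wps,claw):
    "wps: (pos mm, yaw deg, rows); prints rows from the measured pose"
    s=read_state();p=s['tool_pos']*1000;R=Ro.from_rotvec(s['ee_rot']).as_matrix()
    print("t",s['time'],"at",np.round(p,1),"yaw",round(np.rad2deg(np.arctan2(R[0,1],-R[1,1])),1),"tilt",round(np.arccos(-R[2,0]),4),"F",np.round(s['force'],1),"w",round(s['grip_width'],4))
    for q,yaw,n in wps:
        q=np.array(q,float);step=(q-p)/n;rv=Ro.from_matrix(R.T@tool(np.deg2rad(yaw))).as_rotvec()/n;out=[]
        for i in range(n):
            d=np.round(R.T@step,1);out.append(" ".join(f"{v:g}" for v in [*d,*np.round(rv,3),claw]))
            R=R@Ro.from_rotvec(rv).as_matrix()
        p=q;print("; ".join(out)+";")
E
python3 - <<'E'
from h import *
plan([((463.5,-342,215),9,8)],0)
E
```

```text
t 0.1 at [ 200.8 -538.3  245.9] yaw 20.4 tilt 0.0015 F [-0.  -0.2  0.1] w 0.0879
3.9 -11.5 -39.3 0.025 -0 0 0; 3.9 -12.5 -39 0.025 -0 0 0; 3.9 -13.5 -38.7 0.025 -0 0 0; 3.9 -14.4 -38.4 0.025 -0 0 0; 3.9 -15.4 -38 0.025 -0 0 0; 3.9 -16.3 -37.6 0.025 -0 0 0; 3.9 -17.3 -37.2 0.025 -0 0 0; 3.9 -18.2 -36.7 0.025 -0 0 0;
```

Emit:
arm_command --targets "3.9 -11.5 -39.3 0.025 0 0 0; 3.9 -12.5 -39 0.025 0 0 0; 3.9 -13.5 -38.7 0.025 0 0 0; 3.9 -14.4 -38.4 0.025 0 0 0; 3.9 -15.4 -38 0.025 0 0 0; 3.9 -16.3 -37.6 0.025 0 0 0; 3.9 -17.3 -37.2 0.025 0 0 0; 3.9 -18.2 -36.7 0.025 0 0 0; 0 0 0 0 0 0 0" --grip_force 25

```text
time: 1.23
tool_pos: [0.4701, -0.3354, 0.2099]
ee_rot: [2.145, 0.167, -2.152]
force: [-0.3, -0.4, -0.1]
grip_width: 0.0878
```

```bash
python3 - <<'E'
from h import *
plan([((463.5,-342,215),9,2),((463.5,-342,92),9,6)],0)
p,P=cloud("top")
cv2.imwrite("pics/t1.png",p[:,:,::-1])
print(np.round(proj("top",[[.4635,-.342,.14]]),0))
E
```

```text
t 1.225 at [ 470.1 -335.4  209.9] yaw 8.4 tilt 0.0082 F [-0.3 -0.4 -0.1] w 0.0878
-2.5 2.8 3.8 -0.005 0.001 0.004 0; -2.5 2.8 3.8 -0.005 0.001 0.004 0;
20.5 -0 -0 0 -0 -0 0; 20.5 -0 -0 0 -0 -0 0; 20.5 -0 -0 0 -0 -0 0; 20.5 -0 -0 0 -0 -0 0; 20.5 -0 -0 0 -0 -0 0; 20.5 -0 -0 0 -0 -0 0;
[[468. 259.]]
```

Emit:
arm_command --targets "-2.5 2.8 3.8 -0.005 0.001 0.004 0; -2 2.3 3 -0.005 0.001 0.004 0; 15 0 0 0 0 0 0; 25 0 0 0 0 0 0; 25 0 0 0 0 0 0; 15 0 0 0 0 0 0; 5 0 0 0 0 0 0; 0 0 0 0 0 0 0"

```text
time: 2.28
tool_pos: [0.4583, -0.347, 0.1252]
ee_rot: [2.141, 0.159, -2.144]
force: [-0.2, 0.1, -0.2]
grip_width: 0.0881
```

```bash
python3 - <<'E'
from h import *
plan([((463.5,-342,92),9,3)],0)
E
```

```text
t 2.275 at [ 458.3 -347.   125.2] yaw 8.6 tilt 0.0026 F [-0.2  0.1 -0.2] w 0.0881
11.1 -1.4 -2 -0.002 0.001 -0.001 0; 11.1 -1.4 -2 -0.002 0.001 -0.001 0; 11.1 -1.4 -2 -0.002 0.001 -0.001 0;
```

Emit:
arm_command --targets "11 -1 -1.5 -0.002 0.001 0 0; 11 -1 -1.5 -0.002 0.001 0 0; 8 0 0 0 0 0 0; 2 0 0 0 0 0 0; 0 0 0 0 0 0 0; 0 0 0 0 0 0 0"

```text
time: 3.02
tool_pos: [0.4622, -0.3452, 0.0928]
ee_rot: [2.141, 0.162, -2.136]
force: [-0.1, -0.9, 0.0]
grip_width: 0.0881
```

```bash
python3 - <<'E'
from h import *
plan([((463.5,-342,92),9,2)],0)
E
```

```text
t 3.025 at [ 462.2 -345.2   92.8] yaw 8.9 tilt 0.0048 F [-0.1 -0.9  0. ] w 0.0881
0.4 -1.5 -0.9 -0.001 -0.001 -0.002 0; 0.4 -1.5 -0.9 -0.001 -0.001 -0.002 0;
```

Emit:
arm_command --targets "0.4 -1.5 -0.9 0 0 0 0; 0 -1.2 -0.5 0 0 0 0; 0 0 0 0 0 0 1; 0 0 0 0 0 0 1; 0 0 0 0 0 0 1; 0 0 0 0 0 0 1; 0 0 0 0 0 0 1; 0 0 0 0 0 0 1" --grip_force 25

```text
time: 4.03
tool_pos: [0.4635, -0.3426, 0.0931]
ee_rot: [2.142, 0.16, -2.135]
force: [-0.8, 0.8, 0.4]
grip_width: 0.0302
```

```bash
python3 - <<'E'
from h import *
plan([((463.5,-342,92),9,2)],1)
E
```

```text
t 4.025 at [ 463.5 -342.6   93.1] yaw 8.9 tilt 0.0062 F [-0.8  0.8  0.4] w 0.0302
0.6 -0.3 -0 -0.001 -0.001 -0.003 1; 0.6 -0.3 -0 -0.001 -0.001 -0.003 1;
```

Emit:
arm_command --targets "0 0 0 0 0 0 1; 0 0 0 0 0 0 1; 0 0 0 0 0 0 1; -8 0 0 0 0 0 1; -20 0 0 0 0 0 1; -35 0 0 0 0 0 1; -45 0 0 0 0 0 1; -45 0 0 0 0 0 1; -30 0 0 0 0 0 1; -12 0 0 0 0 0 1; 0 0 0 0 0 0 1"

```text
time: 5.4
tool_pos: [0.4613, -0.3398, 0.2931]
ee_rot: [2.14, 0.166, -2.141]
force: [-0.6, -0.3, -2.9]
grip_width: 0.0237
```

```bash
python3 - <<'E'
from h import *
plan([((661.7,105.3,300),9,11)],1)
E
```

```text
t 5.4 at [ 461.3 -339.8  293.1] yaw 8.9 tilt 0.0008 F [-0.6 -0.3 -2.9] w 0.0237
-0.7 -37.2 -24.2 -0 0 -0 1; -0.7 -37.2 -24.3 -0 0 -0 1; -0.7 -37.2 -24.3 -0 0 -0 1; -0.6 -37.2 -24.3 -0 0 -0 1; -0.6 -37.1 -24.3 -0 0 -0 1; -0.6 -37.1 -24.3 -0 0 -0 1; -0.6 -37.1 -24.3 -0 0 -0 1; -0.6 -37.1 -24.3 -0 0 -0 1; -0.6 -37.1 -24.3 -0 0 -0 1; -0.6 -37.1 -24.3 -0 0 -0 1; -0.6 -37.1 -24.3 -0 0 -0 1;
```

Emit:
arm_command --targets "-0.5 -18 -12 0 0 0 1; -0.7 -37 -24 0 0 0 1; -0.7 -42 -28 0 0 0 1; -0.7 -42 -28 0 0 0 1; -0.7 -42 -28 0 0 0 1; -0.7 -42 -28 0 0 0 1; -0.7 -42 -28 0 0 0 1; -0.7 -42 -28 0 0 0 1; -0.7 -42 -28 0 0 0 1; -0.5 -32 -20 0 0 0 1; -0.5 -16 -10 0 0 0 1; 0 -6 -4 0 0 0 1"

```text
time: 6.9
tool_pos: [0.6588, 0.1281, 0.2781]
ee_rot: [2.112, 0.187, -2.182]
force: [0.3, 0.2, -2.2]
grip_width: 0.0236
```

```bash
python3 - <<'E'
from h import *
plan([((661.7,105.3,300),9,2),((661.7,105.3,265),9,3)],1)
E
```

```text
t 6.9 at [658.8 128.1 278.1] yaw 9.0 tilt 0.0364 F [ 0.3  0.2 -2.2] w 0.0236
-11.2 11.3 0.7 0 0.016 0.009 1; -11.1 11.4 0.5 0 0.016 0.009 1;
11.7 0 -0 -0 0 -0 1; 11.7 0 -0 -0 0 -0 1; 11.7 0 -0 -0 0 -0 1;
```

Emit:
arm_command --targets "0 0 0 0 0.01 0.005 1; 4 10 0.6 0 0.01 0.006 1; 4 7 0.5 0 0.006 0.003 1; 2 2 0 0 0 0 1; 0 0 0 0 0 0 1; 0 0 0 0 0 0 1"

```text
time: 7.65
tool_pos: [0.6597, 0.1031, 0.2668]
ee_rot: [2.138, 0.166, -2.149]
force: [-0.7, 0.6, -2.2]
grip_width: 0.0241
```

```bash
python3 - <<'E'
from h import *
plan([((661.7,105.3,265),9,2)],1)
for n in("side","top"):
    p,P=cloud(n)
    cv2.imwrite(f"pics/{n}2.png",p[:,:,::-1])
    print(proj(n,[[.6617,.1053,.127]]))
E
```

```text
t 7.65 at [659.7 103.1 266.8] yaw 8.7 tilt 0.0056 F [-0.7  0.6 -2.2] w 0.0241
0.9 -0.9 -1.1 -0.003 0.002 0.001 1; 0.9 -0.9 -1.1 -0.003 0.002 0.001 1;
[[215.93153954 227.00010391]]
[[267.02471782 173.21936006]]
```

View pics/side2.png

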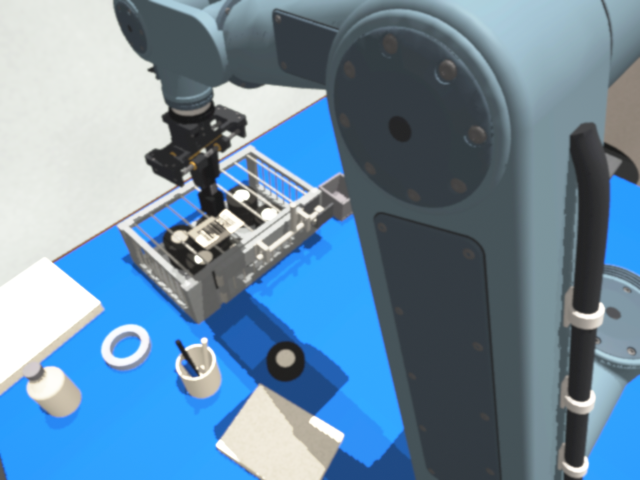

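The side view shows the scanner upright in the gripper above the label, with its nose near (212,210) and the label middle at (216,227). I'll hold here for the reading.

Emit:
arm_command --targets "0.5 -0.9 -1 0 0 0 1; 0 0 0 0 0 0 1; 0 0 0 0 0 0 1; 0 0 0 0 0 0 1; 0 0 0 0 0 0 1; 0 0 0 0 0 0 1; 0 0 0 0 0 0 1; 0 0 0 0 0 0 1; 0 0 0 0 0 0 1; 0 0 0 0 0 0 1; 0 0 0 0 0 0 1; 0 0 0 0 0 0 1"

```text
time: 9.25
tool_pos: [0.6607, 0.1052, 0.2664]
ee_rot: [2.138, 0.167, -2.148]
force: [1.0, 0.5, -1.7]
grip_width: 0.0239
```

```bash
python3 - <<'E'
from h import *
plan([((463,-342,275),9,10)],1)
p,P=cloud("side")
a=cv2.resize(p[90:300,110:330],None,fx=2.8,fy=2.8)[:,:,::-1];cv2.imwrite("pics/s3.png",a)
E
```

```text
t 9.25 at [660.7 105.2 266.4] yaw 8.8 tilt 0.0054 F [ 1.   0.5 -1.7] w 0.0239
-0.9 41.2 26.4 -0 0 0 1; -0.9 41.2 26.4 -0 0 0 1; -0.9 41.2 26.4 -0 0 0 1; -0.9 41.1 26.4 -0 0 0 1; -0.9 41.1 26.4 -0 0 0 1; -0.9 41.1 26.4 -0 0 0 1; -0.9 41.1 26.5 -0 0 0 1; -0.9 41.1 26.5 -0 0 0 1; -0.9 41.1 26.5 -0 0 0 1; -0.9 41.1 26.5 -0 0 0 1;
```

View pics/s3.png

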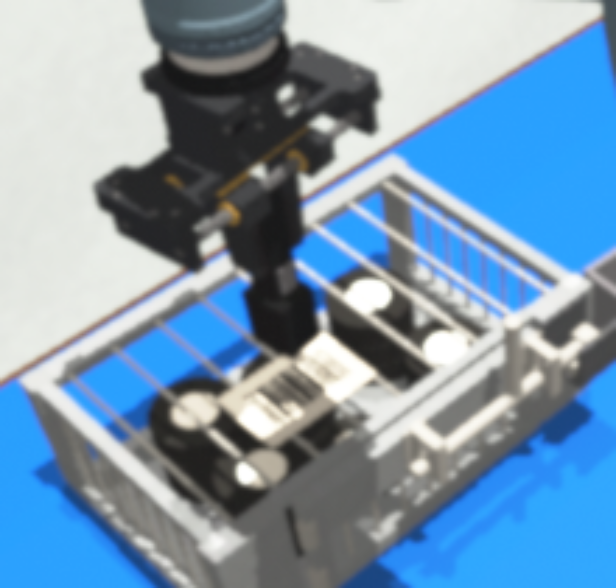

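The crop shows the scanner upright and centred above the label, nose at about (283,345). Now I'll take it back to the holder.

Emit:
arm_command --targets "-14 0 0 0 0 0 1; -18 10 7 0 0 0 1; -4 37 24 0 0 0 1; -2 43 28 0 0 0 1; -2 43 28 0 0 0 1; -2 43 28 0 0 0 1; -2 43 28 0 0 0 1; -2 43 28 0 0 0 1; -2 43 28 0 0 0 1; -1 37 24 0 0 0 1; -1 24 15 0 0 0 1; 0 10 6 0 0 0 1"

```text
time: 10.8
tool_pos: [0.47, -0.3221, 0.339]
ee_rot: [2.15, 0.148, -2.121]
force: [-0.4, 0.5, -2.8]
grip_width: 0.0237
```

```bash
python3 - <<'E'
from h import *
plan([((463,-342,250),9,3)],1)
E
```

```text
t 10.8 at [ 470.  -322.1  339. ] yaw 8.7 tilt 0.0194 F [-0.4  0.5 -2.8] w 0.0237
29.7 5.8 3.7 -0.002 -0.004 -0.005 1; 29.7 5.9 3.6 -0.002 -0.004 -0.005 1; 29.7 6 3.5 -0.002 -0.004 -0.005 1;
```

Emit:
arm_command --targets "15 5 3 0 -0.004 -0.005 1; 30 5 3 0 -0.004 -0.005 1; 40 5 3 0 -0.004 -0.005 1; 40 2 1 0 0 0 1; 30 0 0 0 0 0 1; 12 0 0 0 0 0 1; 0 0 0 0 0 0 1; 0 0 0 0 0 0 1"

```text
time: 11.8
tool_pos: [0.4657, -0.3366, 0.1667]
ee_rot: [2.141, 0.172, -2.138]
force: [-0.6, -0.2, -2.3]
grip_width: 0.0237
```

```bash
python3 - <<'E'
from h import *
plan([((462.5,-341.5,160),9,2)],1)
E
```

```text
t 11.8 at [ 465.7 -336.6  166.7] yaw 9.1 tilt 0.0026 F [-0.6 -0.2 -2.3] w 0.0237
3.4 2.2 2 0.001 -0.001 0.001 1; 3.4 2.2 2 0.001 -0.001 0.001 1;
```

Emit:
arm_command --targets "4 2.2 2 0 0 0 1; 4 2.2 2 0 0 0 1; 0 0.5 0.4 0 0 0 1; 0 0 0 0 0 0 1"

```text
time: 12.3
tool_pos: [0.4631, -0.344, 0.1614]
ee_rot: [2.143, 0.167, -2.132]
force: [-0.9, -0.2, -2.1]
grip_width: 0.0237
```

```bash
python3 - <<'E'
from h import *
plan([((462.5,-341.5,93),9,5)],1)
p,P=cloud("top")
a=cv2.resize(p[180:330,380:520],None,fx=4,fy=4)[:,:,::-1];cv2.imwrite("pics/t4.png",a)
E
```

```text
t 12.3 at [ 463.1 -344.   161.4] yaw 9.1 tilt 0.0057 F [-0.9 -0.2 -2.1] w 0.0237
13.7 -0.5 0.1 0 -0.001 -0.001 1; 13.7 -0.5 0.1 0 -0.001 -0.001 1; 13.7 -0.5 0.1 0 -0.001 -0.001 1; 13.7 -0.5 0.1 0 -0.001 -0.001 1; 13.7 -0.5 0.1 0 -0.001 -0.001 1;
```

Emit:
arm_command --targets "5 -1 0 0 0 0 1; 12 -1 0 0 0 0 1; 15 -0.5 0 0 0 0 1; 12 0 0 0 0 0 1; 6 0 0 0 0 0 1; 0 0 0 0 0 0 1; 0 0 0 0 0 0 1"

```text
time: 13.22
tool_pos: [0.4625, -0.3406, 0.1064]
ee_rot: [2.142, 0.17, -2.135]
force: [0.5, 0.3, -2.5]
grip_width: 0.0243
```

```bash
python3 - <<'E'
from h import *
plan([((462.5,-341.5,94),9,3)],1)
E
```

```text
t 13.225 at [ 462.5 -340.6  106.4] yaw 9.1 tilt 0.0036 F [ 0.5  0.3 -2.5] w 0.0243
4.1 0.3 0.1 0.001 -0.001 -0 1; 4.1 0.3 0.1 0.001 -0.001 -0 1; 4.1 0.3 0 0.001 -0.001 -0 1;
```

Emit:
arm_command --targets "5 0 0 0 0 0 1; 4 0 0 0 0 0 1; 3 0 0 0 0 0 1; 1 0 0 0 0 0 1; 0 0 0 0 0 0 1; 0 0 0 0 0 0 1"

```text
time: 13.98
tool_pos: [0.4631, -0.3413, 0.0937]
ee_rot: [2.143, 0.168, -2.132]
force: [-0.4, -0.6, -2.7]
grip_width: 0.024
```

```bash
python3 - <<'E'
from h import *
plan([((462.5,-341.5,93),9,3)],1)
E
```

```text
t 13.975 at [ 463.1 -341.3   93.7] yaw 9.1 tilt 0.0054 F [-0.4 -0.6 -2.7] w 0.024
0.2 0 0.2 0.001 -0.002 -0.001 1; 0.2 0 0.2 0.001 -0.002 -0.001 1; 0.2 0 0.2 0.001 -0.002 -0.001 1;
```

Emit:
arm_command --targets "1 0 0 0 0 0 1; 0.6 0 0 0 0 0 1; 0.4 0 0 0 0 0 1; 0 0 0 0 0 0 1"

```text
time: 14.48
tool_pos: [0.4633, -0.3415, 0.093]
ee_rot: [2.143, 0.168, -2.132]
force: [-0.7, 0.0, 0.4]
grip_width: 0.0236
```

```bash
python3 - <<'E'
from h import *
plan([((462.5,-341.5,93),9,3)],1)
E
```

```text
t 14.475 at [ 463.3 -341.5   93. ] yaw 9.1 tilt 0.0059 F [-0.7  0.   0.4] w 0.0236
0 -0 0.3 0.001 -0.002 -0.001 1; 0 -0 0.3 0.001 -0.002 -0.001 1; 0 -0 0.3 0.001 -0.002 -0.001 1;
```

Weight is now on the floor. I'll open the gripper and retreat straight up.

Emit:
arm_command --targets "0 0 0 0 0 0 0.6; 0 0 0 0 0 0 0; 0 0 0 0 0 0 0; 0 0 0 0 0 0 0; 0 0 0 0 0 0 0; 0 0 0 0 0 0 0; -10 0 0 0 0 0 0; -25 0 0 0 0 0 0; -40 0 0 0 0 0 0; -40 0 0 0 0 0 0; -20 0 0 0 0 0 0; -5 0 0 0 0 0 0"

```text
time: 15.98
tool_pos: [0.4629, -0.3415, 0.2401]
ee_rot: [2.144, 0.165, -2.128]
force: [-0.5, 0.3, 0.7]
grip_width: 0.0882
```

```bash
python3 - <<'E'
from h import *
plan([((551,-16.5,230),-0.8,10)],0)
E
```

```text
t 15.975 at [ 462.9 -341.5  240.1] yaw 9.1 tilt 0.009 F [-0.5  0.3  0.7] w 0.0882
0.9 -30.7 -13.8 0.017 -0.001 -0.001 0; 0.9 -30.9 -13.3 0.017 -0.001 -0.001 0; 0.9 -31.2 -12.8 0.017 -0.001 -0.001 0; 0.9 -31.4 -12.2 0.017 -0.001 -0.001 0; 1 -31.6 -11.7 0.017 -0.001 -0.001 0; 1 -31.8 -11.1 0.017 -0.001 -0.001 0; 1 -32 -10.6 0.017 -0.001 -0.001 0; 1 -32.1 -10 0.017 -0.001 -0.001 0; 1 -32.3 -9.5 0.017 -0.001 -0.001 0; 1 -32.5 -8.9 0.017 -0.001 -0.001 0;
```

Emit:
arm_command --targets "0 -15 -7 0.017 0 0 0; 0 -30 -13 0.017 0 0 0; 0 -36 -14 0.017 0 0 0; 0 -36 -14 0.017 0 0 0; 0 -36 -14 0.017 0 0 0; 0 -36 -13 0.017 0 0 0; 0 -36 -12 0.017 0 0 0; 0 -36 -11 0.017 0 0 0; 0 -26 -7 0.017 0 0 0; 0 -14 -4 0.017 0 0 0; 0 -6 -2 0 0 0 0; 0 0 0 0 0 0 0"

```text
time: 17.48
tool_pos: [0.5475, -0.0154, 0.2322]
ee_rot: [-2.21, 0.02, 2.216]
force: [0.2, -0.1, 0.0]
grip_width: 0.0883
```

```bash
python3 - <<'E'
from h import *
plan([((551,-16.5,220),-0.8,2)],0)
z=np.load("top0.npz");
p,P=cloud("top");np.savez("top5.npz",p=p,P=P)
np.set_printoptions(precision=4,suppress=True)
Q=P[240:290,430:482]
for lo,hi in((.136,.15),(.02,.15),(.036,.05)):
    q=Q[(Q[...,2]>lo)&(Q[...,2]<hi)]
    print(len(q),q.mean(0),cv2.minAreaRect((q[:,:2]*1000).astype(np.float32)))
cv2.imwrite("pics/t5.png",p[:,:,::-1])
E
```

```text
t 17.475 at [547.5 -15.4 232.2] yaw -1.0 tilt 0.0028 F [ 0.2 -0.1  0. ] w 0.0883
6.1 0.5 -1.8 -0.002 0.001 -0 0; 6.1 0.5 -1.8 -0.002 0.001 -0 0;
132 [ 0.4634 -0.3417  0.1421] ((463.77777099609375, -342.3780212402344), (25.11277198791504, 26.225208282470703), 2.9758148193359375)
683 [ 0.4605 -0.3347  0.0712] ((461.2923583984375, -339.769775390625), (63.892974853515625, 59.526058197021484), 7.509734153747559)
225 [ 0.4593 -0.3343  0.0435] ((461.34942626953125, -339.97381591796875), (63.85818099975586, 59.08063507080078), 7.5696001052856445)
```

View pics/t5.png

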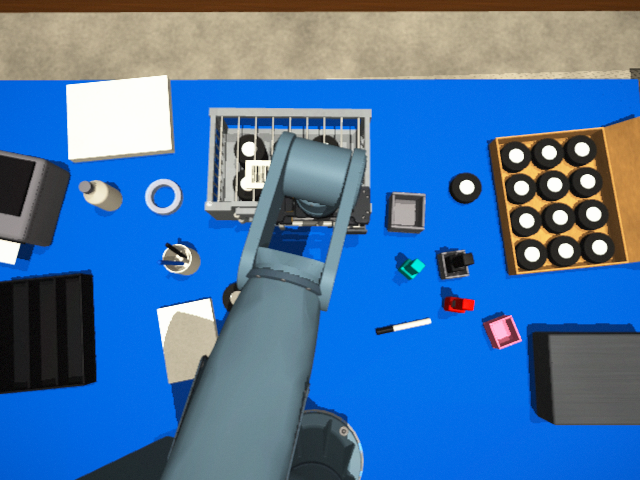

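The scanner stands in its holder again at (456,263) and nothing else has moved. Next I'll descend over the pin.

Emit:
arm_command --targets "8 0.5 -1.8 0 0 0 0; 16 0.3 -1.5 0 0 0 0; 20 0 0 0 0 0 0; 20 0 0 0 0 0 0; 12 0 0 0 0 0 0; 3 0 0 0 0 0 0; 0 0 0 0 0 0 0; 0 0 0 0 0 0 0"

```text
time: 18.52
tool_pos: [0.5498, -0.0196, 0.1468]
ee_rot: [-2.205, 0.025, 2.216]
force: [-0.0, -0.4, 0.5]
grip_width: 0.0882
```

```bash
python3 - <<'E'
from h import *
plan([((551,-16.5,149),-0.8,2)],0)
p,P=cloud("side");a=cv2.resize(p[120:300,200:380],None,fx=3.3,fy=3.3,interpolation=cv2.INTER_CUBIC)[:,:,::-1];cv2.imwrite("pics/s6.png",a)
print((proj("side",[[.5505,-.016,.183],[.5505,-.016,.16]])-[200,120])*3.3)
E
```

```text
t 18.525 at [549.8 -19.6 146.8] yaw -1.3 tilt 0.0049 F [-0.  -0.4  0.5] w 0.0882
-1.1 -1.6 -0.6 -0.004 0.002 -0 0; -1.1 -1.6 -0.6 -0.004 0.002 -0 0;
[[306.0200985  277.65547598]
 [306.82311501 303.26869526]]
```

View pics/s6.png

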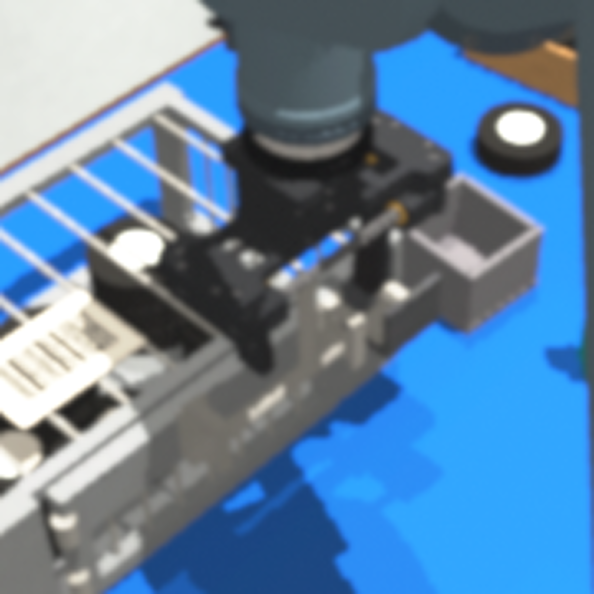

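The crop shows both fingers straddling the pin at about (305,290), with the guides below them. I'll centre on it and close.

Emit:
arm_command --targets "-1.1 -1.6 -0.6 0 0 0 0; -1 -1.4 -0.5 0 0 0 0; 0 0 0 0 0 0 1; 0 0 0 0 0 0 1; 0 0 0 0 0 0 1; 0 0 0 0 0 0 1; 0 0 0 0 0 0 1; 0 0 0 0 0 0 1; 0 0 0 0 0 0 1; 0 0 0 0 0 0 1; 0 0 0 0 0 0 1; 0 0 0 0 0 0 1" --grip_force 30

```text
time: 20.08
tool_pos: [0.5518, -0.0164, 0.1505]
ee_rot: [-2.208, 0.026, 2.213]
force: [-0.0, 0.6, 0.3]
grip_width: 0.0128
```

```bash
python3 - <<'E'
from h import *
plan([((551,-16.5,149),-0.8,2)],1)
E
```

```text
t 20.075 at [551.8 -16.4 150.5] yaw -1.3 tilt 0.0026 F [-0.   0.6  0.3] w 0.0128
0.7 0 0.4 -0.004 0.001 -0.001 1; 0.7 0 0.4 -0.004 0.001 -0.001 1;
```

Emit:
arm_command --targets "-3 0 0 0 0 0 1; -4 0 0 0 0 0 1; -4 0 0 0 0 0 1; -2 0 0 0 0 0 1; 0 0 0 0 0 0 1; 0 0 0 0 0 0 1"

```text
time: 20.82
tool_pos: [0.5517, -0.0164, 0.1639]
ee_rot: [-2.208, 0.026, 2.214]
force: [1.7, -0.2, -2.1]
grip_width: 0.013
```

```bash
python3 - <<'E'
from h import *
plan([((551.5,34,163),-0.8,9)],1)
E
```

```text
t 20.825 at [551.7 -16.4 163.9] yaw -1.3 tilt 0.0028 F [ 1.7 -0.2 -2.1] w 0.013
0.1 -5.6 0.1 -0.001 0 -0 1; 0.1 -5.6 0.1 -0.001 0 -0 1; 0.1 -5.6 0.1 -0.001 0 -0 1; 0.1 -5.6 0.1 -0.001 0 -0 1; 0.1 -5.6 0.1 -0.001 0 -0 1; 0.1 -5.6 0.1 -0.001 0 -0 1; 0.1 -5.6 0.1 -0.001 0 -0 1; 0.1 -5.6 0.1 -0.001 0 -0 1; 0.1 -5.6 0.1 -0.001 0 -0 1;
```

Emit:
arm_command --targets "0 -3 0 0 0 0 1; 0 -5 0 0 0 0 1; 0 -5 0 0 0 0 1; 0 -5 0 0 0 0 1; 0 -2 0 0 0 0 1; 0 0 0 0 0 0 1"

```text
time: 21.58
tool_pos: [0.5519, 0.0046, 0.1636]
ee_rot: [-2.208, 0.027, 2.215]
force: [1.0, -1.4, -1.5]
grip_width: 0.013
```

```bash
python3 - <<'E'
from h import *
plan([((552,30,163.5),-0.8,6)],1)
E
```

```text
t 21.575 at [551.9   4.6 163.6] yaw -1.3 tilt 0.0039 F [ 1.  -1.4 -1.5] w 0.013
0 -4.2 0.1 -0.001 0.001 -0 1; 0 -4.2 0.1 -0.001 0.001 -0 1; 0 -4.2 0.1 -0.001 0.001 -0 1; 0 -4.2 0.1 -0.001 0.001 -0 1; 0 -4.2 0.1 -0.001 0.001 -0 1; 0 -4.2 0.1 -0.001 0.001 -0 1;
```

Slide travel so far is 21 mm, with 1.4 N of drag, so it passed over the lip cleanly. Continuing.

Emit:
arm_command --targets "0 -3 0 0 0 0 1; 0 -5 0 0 0 0 1; 0 -6 0 0 0 0 1; 0 -5 0 0 0 0 1; 0 -4 0 0 0 0 1; 0 -2 0 0 0 0 1; 0 0 0 0 0 0 1; 0 0 0 0 0 0 1"

```text
time: 22.58
tool_pos: [0.5523, 0.0315, 0.1634]
ee_rot: [-2.207, 0.026, 2.216]
force: [0.6, -1.6, -2.3]
grip_width: 0.013
```

```bash
python3 - <<'E'
from h import *
plan([((552,31,163.5),-0.8,6)],1)
E
```

```text
t 22.575 at [552.3  31.5 163.4] yaw -1.2 tilt 0.0043 F [ 0.6 -1.6 -2.3] w 0.013
-0 0.1 0.1 -0.001 0.001 -0 1; -0 0.1 0.1 -0.001 0.001 -0 1; -0 0.1 0.1 -0.001 0.001 -0 1; -0 0.1 0.1 -0.001 0.001 -0 1; -0 0.1 0.1 -0.001 0.001 -0 1; -0 0.1 0.1 -0.001 0.001 -0 1;
```

```bash
cat >> h.py <<'E'
H=np.array([577.7,176.5]);R0=np.array([552.,31.])-H
def gp(th,dr=0):
    c,s=np.cos(th),np.sin(th);r=R0+[0,dr];return (*(H+[c*r[0]+s*r[1],-s*r[0]+c*r[1]]),163.5)
def arc(ths,n,dr=0): return [(gp(t,dr),-1-np.rad2deg(t),n) for t in ths]
E
python3 - <<'E'
from h import *
plan(arc([.03,.08,.13,.18,.22],2),1)
E
```

```text
t 22.575 at [552.3  31.5 163.4] yaw -1.2 tilt 0.0043 F [ 0.6 -1.6 -2.3] w 0.013
-0 -0.1 2.3 0.013 0.002 -0.001 1; -0 -0.1 2.3 0.013 0.002 -0.001 1;
0 -0.7 3.6 0.025 -0 -0 1; 0 -0.6 3.6 0.025 -0 -0 1;
0 -0.7 3.6 0.025 -0 -0 1; 0 -0.6 3.6 0.025 -0 -0 1;
0 -0.7 3.6 0.025 0 0 1; 0 -0.6 3.6 0.025 0 0 1;
0 -0.5 2.9 0.02 0 0 1; 0 -0.5 2.9 0.02 0 0 1;
```

Emit:
arm_command --targets "0 -0.1 2 0.013 0 0 1; 0 -0.3 2.5 0.015 0 0 1; 0 -0.6 3.6 0.025 0 0 1; 0 -0.6 3.6 0.025 0 0 1; 0 -0.6 3.6 0.025 0 0 1; 0 -0.6 3.6 0.025 0 0 1; 0 -0.4 2.5 0.02 0 0 1; 0 0 0 0 0 0 1; 0 0 0 0 0 0 1"

```text
time: 23.7
tool_pos: [0.5314, 0.0365, 0.1645]
ee_rot: [-2.129, 0.195, 2.127]
force: [3.7, -1.1, -1.3]
grip_width: 0.0128
```

```bash
python3 - <<'E'
from h import *
plan(arc([.2,.25,.3,.35,.4],2),1)
s=read_state();q=s['tool_pos'][:2]*1000-H;print(np.hypot(*q),np.hypot(*R0),np.arctan2(R0[1],R0[0])-np.arctan2(q[1],q[0]))
E
```

```text
t 23.7 at [531.4  36.5 164.5] yaw -10.4 tilt 0.0025 F [ 3.7 -1.1 -1.3] w 0.0128
0.5 -0.5 4.1 0.018 -0.001 -0.001 1; 0.5 -0.5 4.1 0.018 -0.001 -0.001 1;
-0 -0.7 3.6 0.025 0 0 1; -0 -0.6 3.6 0.025 0 0 1;
-0 -0.7 3.6 0.025 -0 -0 1; -0 -0.6 3.6 0.025 -0 -0 1;
-0 -0.7 3.6 0.025 -0 0 1; -0 -0.6 3.6 0.025 -0 0 1;
-0 -0.7 3.6 0.025 -0 0 1; -0 -0.6 3.6 0.025 -0 0 1;
147.4625563019407 147.7522927064078 0.1443439185594586
```

Emit:
arm_command --targets "0.2 -0.3 3 0.015 0 0 1; 0.2 -0.5 4 0.02 0 0 1; 0.2 -0.6 4 0.026 0 0 1; 0.1 -0.6 4 0.026 0 0 1; 0.1 -0.6 4 0.026 0 0 1; 0.1 -0.6 4 0.026 0 0 1; 0 -0.6 4 0.026 0 0 1; 0 -0.5 3 0.022 0 0 1; 0 -0.3 2 0.015 0 0 1; 0 0 0 0 0 0 1; 0 0 0 0 0 0 1"

```text
time: 25.08
tool_pos: [0.5005, 0.0503, 0.1639]
ee_rot: [-2.007, 0.405, 2.001]
force: [3.6, -0.7, -1.2]
grip_width: 0.0132
```

```bash
python3 - <<'E'
from h import *
plan(arc([.43],4),1)
s=read_state();q=s['tool_pos'][:2]*1000-H;print(np.hypot(*q),np.hypot(*R0),np.arctan2(R0[1],R0[0])-np.arctan2(q[1],q[0]))
E
```

```text
t 25.075 at [500.5  50.3 163.9] yaw -22.8 tilt 0.0035 F [ 3.6 -0.7 -1.2] w 0.0132
0.1 -0.4 2 0.013 -0.001 -0 1; 0.1 -0.4 2 0.013 -0.001 -0 1; 0.1 -0.4 2 0.013 -0.001 -0 1; 0.1 -0.3 2 0.013 -0.001 -0 1;
147.9189808867758 147.7522927064078 0.3741124937536855
```

Emit:
arm_command --targets "0 -0.4 2 0.013 0 0 1; 0 -0.4 2.2 0.013 0 0 1; 0 -0.4 2.2 0.013 0 0 1; 0 -0.3 1.5 0.01 0 0 1; 0 0 0 0 0 0 1; 0 0 0 0 0 0 1; 0 0 0 0 0 0 1; 0 0 0 0 0 0 1"

```text
time: 26.08
tool_pos: [0.4935, 0.0548, 0.1638]
ee_rot: [-1.976, 0.454, 1.97]
force: [3.8, -1.2, -2.2]
grip_width: 0.0127
```

```bash
python3 - <<'E'
from h import *
plan(arc([.43],2),1)
s=read_state();q=s['tool_pos'][:2]*1000-H;print(np.hypot(*q),np.arctan2(R0[1],R0[0])-np.arctan2(q[1],q[0]))
yaw=np.deg2rad(-.8);R=np.array([[np.cos(yaw),-np.sin(yaw)],[np.sin(yaw),np.cos(yaw)]]);O=np.array([.576,.0565])
th=.43;E=[-240*np.sin(th)-8,120-240*np.cos(th)]
W=np.r_[R@(np.array(E)/1000)+O,.1]
for n in("side","top"):
    p,P=cloud(n);np.savez(n+"9.npz",p=p,P=P);u=np.round(proj(n,W)[0]).astype(int);print(n,u)
    if n=="side":
        a=p[110:350,120:420,::-1].copy();cv2.circle(a,tuple(int(v) for v in u-[120,110]),3,(0,0,255),1);cv2.imwrite("pics/s9.png",cv2.resize(a,None,fx=2.5,fy=2.5))
    else: cv2.circle(p,tuple(int(v) for v in u),3,(255,0,0),1);cv2.imwrite("pics/t9.png",cv2.resize(p[80:300,180:500,::-1],None,fx=2.5,fy=2.5))
E
```

```text
t 26.075 at [493.5  54.8 163.8] yaw -25.8 tilt 0.0038 F [ 3.8 -1.2 -2.2] w 0.0127
0.1 -0.1 -0 -0.001 -0.002 -0.001 1; 0.1 -0.1 -0 -0.001 -0.002 -0.001 1;
147.96668076392413 0.43013579446087635
side [330 245]
top [331 259]
```

View pics/t9.png

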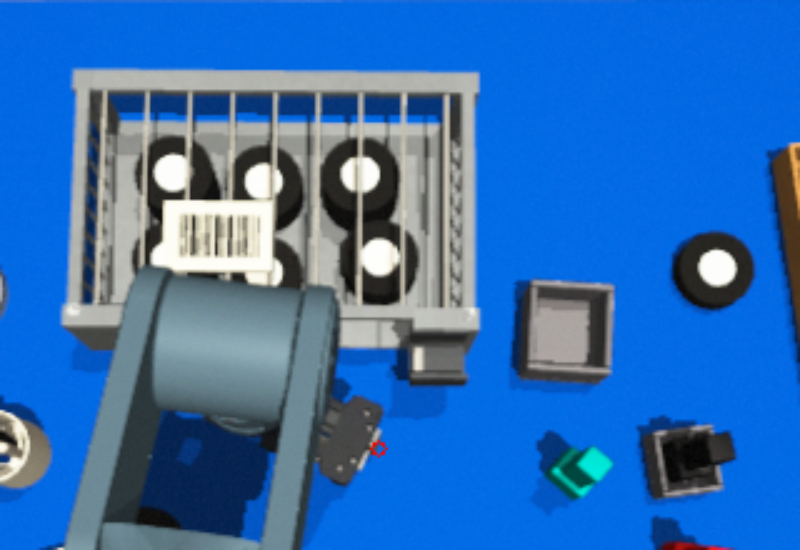

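View pics/s9.png

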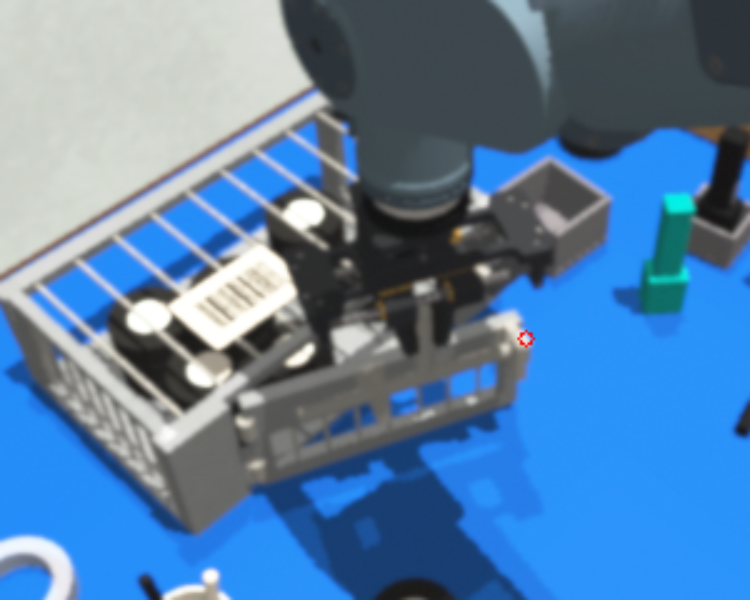

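The top view shows the keeper empty and the scanner in its holder. In the side view the gate is ajar, its free edge is next to the predicted 100 mm mark (525,338), and the pin is still gripped. One numeric check of the gate angle, then I'll hand in.

```bash
python3 - <<'E'
from h import *
P=np.load("side9.npz")["P"];Q=P[225:300,220:335].reshape(-1,3)
q=Q[(Q[:,2]>.02)&(Q[:,2]<.075)&(Q[:,1]<.15)&(Q[:,1]>-.08)&(Q[:,0]<.56)]
b=None;rng=np.random.default_rng(0)
for i in range(300):
    a,c=q[rng.integers(len(q),size=2),:2];d=c-a
    if np.hypot(*d)<.05: continue
    n=np.array([-d[1],d[0]])/np.hypot(*d);m=abs((q[:,:2]-a)@n)<.004
    if b is None or m.sum()>b[0]: b=(m.sum(),np.arctan2(abs(d[0]),abs(d[1])))
print(len(q),b,"opening rad ~",b[1]+np.deg2rad(.8))
s=read_state();print(s['time'],s['tool_pos'],s['force'],s['grip_width'],abs(s['dq']).max())
if abs(b[1]+.014-.43)<.05: sign_off();print("signed off")
E
```

```text
764 (np.int64(519), np.float64(0.4440343220645371)) opening rad ~ 0.45799695608049174
26.175 [0.49357267 0.05480984 0.16379225] [ 3.4778753  -1.79877765 -2.28202466] 0.012932847504602385 0.0012979103726742823
the job is handed in; nothing more can be done
signed off
```

The cage is checked out and I handed the job in at about 26 s of the 58 s allowed. The sign-off gives no verdict.

- **Scan:** I held the scanner upright for about 1.4 s with its nose about 5 cm above the label. By my measurement it was within about 1–2 mm of the label's middle.
- **Scanner return:** I stood it back in the small grey holder and let go. A later top-camera measurement put it within 1 mm of where it started.
- **Bolt:** I lifted the pin about 13 mm and drew it about 48 mm, to roughly 51 mm of slide. The pull force was only about 1.5 N, so it passed the keeper's lip without forcing, and the last top view shows the keeper empty.
- **Gate:** I swung it open with the same pin and am holding it there, still gripped. Nothing is moving, and the wrist feels about 4 N from the spring.

**Disagreement on the gate angle:** the pin position gives 0.430 rad, while a rough line fit to the side-camera depth gave 0.458 rad. That puts the free edge about 100 to 106 mm out.

In the views I took, the bystanders looked unmoved. I did not measure them, and the last top view leaves out the marker and tape roll and mostly hides the near puck.

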